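# Fit the missing D cell in the work lantern

## Task

The work lantern lies on its lens with the rear cover off and one D cell already in. Fit the loose D cell, the larger of the two loose cells, into the empty bay: bring its flat end against the coil spring with the button end still raised, then press the button end down until the spring clip snaps over it and the cell lies fully home. Do not crush the spring. Leave the cell there, and do not shove the C cell, the screwdriver or the hammer out of place.

Things in the scene. Friction and masses are not known exactly. Their poses are not given: they have to be found in the camera images.
- cell_center (a point): Loose D cell (battery), a black and silver cylinder 34 mm in diameter, 61.5 mm long over all, 0.14 kg, lying on the bench; it can roll. This point is its centre, on the axis, half-way along. Its +x axis runs along the cell from the flat end to the button end. The other loose cell, a C cell of the same look, is only 26 mm thick.
- cell_button (a point): Tip of the plus end of the loose D cell, on its axis, 30.75 mm from cell_center: a steel button 10 mm in diameter, 2.5 mm proud of the 34 mm jacket. A silver band 12 mm wide goes round the jacket near this end.
- cell_flat (a point): Middle of the flat steel minus end of the loose D cell, on its axis, 30.75 mm from cell_center.
- lantern: Work lantern lying on its lens, firmly fixed: a grey box 208 x 112 mm with a flat black deck on top, 46 mm above the bench; origin under its middle, +x its long axis, towards the carrying handle. On the deck a grey tray with two open cell bays end to end; the bay nearer the handle holds a D cell, fitted the right way round; the other is empty.
- bay_mid (a point): Fixed point of the lantern, 71 mm above the bench: where the centre of the fitted cell would be were the tray in mid place. +x as the lantern's, from spring to button contact; y across, z up. The tray is screwed down tight through slots, up to 11 mm off mid place along x, either way, and this is not told: feel for the spring, or look. Sizes below are from the true bay middle (M).
- bay_button_end (a point): Fixed point of the lantern, 30.75 mm from bay_mid: with the tray in mid place the button's tip ends here, on the face of the rigid contact wall (38 mm wide, 6 mm thick, top 12 mm above the bay axis). From wall to free spring there are 57.5 mm, 4 mm less than the cell: it goes in only tilted, flat end low, pushing the spring back, button end coming down behind the wall.
- bay_spring_end (a point): Fixed point of the lantern, 30.75 mm from bay_mid the other way: with the tray in mid place the middle of the flat end ends here. The coil spring ends in a flat disc 16 mm in diameter on the bay axis, face 26.75 mm from M when free; it gives 0.7 N at first, then 0.7 N per mm. The wall behind it is 44 mm from M, 34 mm wide, top 11 mm above the axis.
- bay_floor (a point): Fixed point of the lantern, 17 mm under bay_mid, 54 mm above the bench: height of the underside of a fitted cell. V cradles at 31 to 15 mm from M on the spring side and 14 to 28 mm on the other carry the cell and centre it across the bay; the tray's plate is 5 mm lower. Between the cradles nothing stands beside the cell, so fingers fit on both sides.
- clip_mid (a point): Fixed point of the lantern, 21 mm from bay_mid towards the contact: with the tray in mid place it lies between the two leaves of the spring clip. They are 12 mm wide along the bay, stand 41 mm apart and lean in over the cell: noses 31 mm apart and 8 mm above this point, lips flared to 16 mm above it. A cell pressed down between them spreads them with some 10 to 20 N, then they snap over it.
- bay_spring (a joint): How far the coil spring's disc of the empty bay is pushed back, in m: 0 free, 0.004 with a cell home, about 0.008 to 0.010 while one goes in tilted; past 0.0135 it is crushed, at 0.015 solid.
- clip_a (a joint): Outward lean of the clip leaf on the bay's +y side, rad: 0 at rest, about 0.06 while the widest part of a cell passes, 0 again when a cell is home.
- clip_b (a joint): The same for the leaf on the -y side. A cell let go with its flat end against the spring and its button end behind the contact wall, resting on both leaves, stays so, button about 20 mm too high, until it is pressed down from above.
- c_cell_center (a point): Centre of the loose C cell, 26 mm in diameter, 50 mm long, lying on the bench: not to be used, leave it where it is.
- screwdriver: Screwdriver, 190 mm long, lying on the bench between the loose cells and the lantern. Leave alone.
- hammer: Hammer, 220 mm long, lying to the left of the lantern. Leave alone.
Not all that is in view belongs to the job. What is shaped like the part that bears cell_center but green or yellow is not meant.

How it is judged:
By the outcome, as a careful person would: the job done as asked, in the order asked, and still so for the second after the job is handed in, with the robot touching nothing.
It also fails if it takes over 51 s, if anything falls off the work surface, if the arm or the gripper's body presses on something with over 40 N, if the wrist force passes 120 N, or if a joint passes its speed limit or range.

## Robot

A 6-joint arm with a two-finger parallel gripper is mounted at the origin on the work surface. World frame = base frame: x ahead of the robot, y to its left, z up, the work surface at z = 0. Lengths are in m, angles in rad, forces in N, time in s.
With the tool pointing down it reaches from about 0.35 to 0.725 m from the base axis. Payload 4.3 kg.
Tool frame: the origin (TCP) lies midway between the tips of the shut fingers; the grasp point (between the pads) lies 19 mm behind it; z points along the fingers, y is the line along which they close (so a half turn about z gives the same grasp; the last joint's range is limited). The gripper opens to 85 mm and grips with 20 to 120 N. Pads are 22 mm wide; open, the fingers measure 114 mm over their backs; the gripper's body (76 mm by 85 mm) begins 54 mm behind the grasp point. The pads swing forward as they close: fully open they stand 13 mm farther back than shut.
Start: joints at [1.014, 0.377, 0.081, 1.274, 0, 1.46], TCP at [0.248, 0.519, 0.231] pointing down, gripper open.
Joint ranges: [-2.72, 2.72], [-0.84, 1.66], [-1.02, 1.22], [-1.77, 2.12], [-1.37, 1.28], [-3.14, 3.14]. Speed limits (rad/s): [2.57, 2.57, 3.14, 3.14, 3.14, 3.14].

## Interface

Orientations are given as a unit quaternion [w, x, y, z].
In Python, from station import r gives the robot as it stands.
- The arm moves only by the shell command python3 -m handwheel 'ROWS' [FORCE]. ROWS is JSON, a list that holds one entry, the list of rows, each a list of 5 numbers: the opening, from 0 (shut) to 1 (fully open), then the shift along the tool's x, y, z as a fraction of full scale, then the turn about the tool's z as a fraction of full scale. A call has 1 to 20 rows; each row shifts and turns the commanded pose from where the row before left it, along the tool's axes as they then stand; what a row does not reach is not made up. Full scale, the value 1, is 30 mm for a shift and 0.08 rad for a turn. A row lasts 1/8 s, in which the tool goes at most 62.5 mm and 10.7 degrees, less where a joint would pass 70% of its speed; a pose out of reach is approached as far as the arm can. A call with a number of a shift or a turn outside -1 to 1 is refused whole. A call with a gripper value outside its range is refused whole. The fingers move at their own pace and stop on an object; FORCE is the grip in N (left out, the last holds). Time passes only in rows, so rows that do not move let the fingers close. It gives the time, the measured TCP pose, the force, the opening and the grip force at its end, in the units of the state.
- r.observe(): the state, without advancing time (a new reading comes with each control period).
- r.read_camera(name): name is "side" or "top" or "wrist"; returns (picture, depth): 384x512x3 uint8, blue, green, red; 384x512 float32, m along the optical axis (not along the pixel's ray), 0 where there is no reading.
- r.camera_model(name): a dict with "camera_matrix" (3x3 intrinsics, pixels), "view" (4x4, takes a point from world to camera coordinates); the wrist camera has in their place "T_tool_cam" (4x4, takes a point from camera to tool coordinates, whose origin is the TCP and whose axes are the flange's). Camera axes: x right, y down, z forward; pixel columns grow to the right and rows downward; lengths in m; the calibration is good to about 2 mm. The wrist camera is an equidistant fisheye: a pixel r from the principal point sees the ray r / f radians off the axis. A picture is of the moment at which its call begins: read the wrist's pose just before it. camera_model takes no time and is no camera call.
- r.close_job(): hands the job in; it is judged then, once.
Trained networks look in the newest picture that a camera, given by its name, has taken for a name from the list of things; names that differ only in an ending like _2 or _b are one class to them, and where a whole thing is asked for, a point or a joint stands for the part that bears it (a point fixed in the world has none). Each returns a list of dicts, best first, with "score" (0 to 1); they miss things now and then, are a little off and sometimes report something else, mostly with a low value. They report only what shows in the picture. A call takes as long as a camera call. They do not tell look-alikes from the thing itself.
- r.search_frame(camera, label): "position" ([column, row] in pixels, amid what is visible of it).
- r.outline_of(camera, label): "region" (384x512 bool, what is visible of it) and "position" ([column, row] in pixels, amid what is visible of it).
- r.mark_of(camera, label): "position" ([column, row] in pixels: a listed point, or the origin of a listed thing).
The state is a dict: "time": time; "joints": joint angles; "dq": joint speeds; "tau": joint torques, N m; "eef_pos": TCP position; "tcp_rot": TCP orientation; "ft_force": force on the tool from outside, world axes, zero at the start; "torque": the same for the moment, N m; "opening": finger opening in m; "finger_force": force on a finger pad.
Only numpy, scipy, OpenCV 4.12 (cv2) and the standard library are available. Lean on these libraries where they do the work, as an engineer would, in place of code of your own. Each camera call takes 0.05 s, during which the arm holds its last target. There are 200 camera calls.

## Working session

There is one attempt and no reset: what is moved stays moved. The work goes in short steps, Python scripts to look and compute and a shell command to move; the robot and the scene stay as the last step left them, time stands still between calls to the robot, and variables do not carry over. Pictures are saved under pics/ and viewed, at most 10 in all, crops included, and the job is handed in when it is done.

```bash
ls; mkdir -p pics; cat > h.py <<'E'
import numpy as np, cv2
from station import r
from scipy.spatial.transform import Rotation as R
def state():
    s=r.observe(); q=s["tcp_rot"]; return s,np.array(s["eef_pos"]),R.from_quat([q[1],q[2],q[3],q[0]]).as_matrix()
def unproj(cam,px,depth,off=0):
    m=r.camera_model(cam);K=np.array(m["camera_matrix"]);V=np.linalg.inv(np.array(m["view"]))
    c=np.linalg.inv(K)@[px[0],px[1],1]*depth
    return V[:3,:3]@c+V[:3,3]
def plane(cam,px,z):
    m=r.camera_model(cam);K=np.array(m["camera_matrix"]);V=np.linalg.inv(np.array(m["view"]))
    d=V[:3,:3]@np.linalg.inv(K)@[px[0],px[1],1];o=V[:3,3]
    return o+d*(z-o[2])/d[2]
def proj(cam,p):
    m=r.camera_model(cam);K=np.array(m["camera_matrix"]);V=np.array(m["view"])
    c=K@(V[:3,:3]@p+V[:3,3]);return c[:2]/c[2]
E
python3 - <<'E'
from h import *
s,p,M=state();print(s["time"],p,M.round(3),s["opening"])
for c in ["top","side"]:
    im,d=r.read_camera(c);cv2.imwrite(f"pics/{c}0.png",im);np.save(f"{c}0.npy",d)
    print(np.linalg.inv(np.array(r.camera_model(c)["view"]))[:3].round(3))
z={"cell_center":.017,"cell_button":.017,"cell_flat":.017,"lantern":0,"bay_mid":.071,"bay_button_end":.071,"bay_spring_end":.071,"clip_mid":.071,"c_cell_center":.013,"screwdriver":.01,"hammer":.01}
for n in z:
    print(n,[(round(x["score"],2),np.round(x["position"],1),plane("top",x["position"],z[n]).round(4)) for x in r.mark_of("top",n)[:3]])
E
```

```text
pics
0.0 [0.24809739 0.5179966  0.23036181] [[-0.902  0.432 -0.001]
 [ 0.432  0.902 -0.002]
 [ 0.    -0.002 -1.   ]] 0.08553424109656127
[[-0.014 -0.983  0.185  0.335]
 [-1.     0.018  0.021  0.04 ]
 [-0.024 -0.184 -0.983  1.158]]
[[ 0.702 -0.429  0.569 -0.206]
 [-0.713 -0.431  0.553 -0.667]
 [ 0.008 -0.794 -0.608  0.845]]
cell_center [(0.67, array([370.5, 171.3]), array([ 0.6006, -0.2517,  0.017 ])), (0.53, array([390.8, 203.5]), array([ 0.5092, -0.3011,  0.017 ])), (0.51, array([339.4, 158.5]), array([ 0.6391, -0.1675,  0.017 ]))]
cell_button [(0.85, array([395.5, 195.5]), array([ 0.5311, -0.3155,  0.017 ])), (0.83, array([361.8, 174.8]), array([ 0.5911, -0.227 ,  0.017 ])), (0.54, array([330.3, 166.7]), array([ 0.616, -0.141,  0.017]))]
cell_flat [(0.78, array([344.2, 147.8]), array([ 0.6699, -0.1825,  0.017 ])), (0.56, array([378.1, 212.8]), array([ 0.4841, -0.2649,  0.017 ]))]
lantern [(0.84, array([230.3, 182.2]), array([0.5807, 0.1401, 0.    ])), (0.71, array([247.7, 181. ]), array([0.5833, 0.0908, 0.    ])), (0.53, array([227.7, 173.9]), array([0.605 , 0.1475, 0.    ]))]
bay_mid [(0.73, array([239.2, 177.8]), array([0.5772, 0.1103, 0.071 ]))]
bay_button_end [(0.8, array([227.9, 175.7]), array([0.5835, 0.1404, 0.071 ]))]
bay_spring_end [(0.78, array([247.8, 180.3]), array([0.5699, 0.0875, 0.071 ]))]
clip_mid [(0.74, array([231.1, 173.7]), array([0.5888, 0.1318, 0.071 ]))]
c_cell_center [(0.75, array([384.4, 234. ]), array([ 0.4265, -0.279 ,  0.013 ]))]
screwdriver [(0.95, array([315.8, 182.5]), array([ 0.5732, -0.0997,  0.01  ])), (0.25, array([250.1, 182.5]), array([0.5767, 0.0837, 0.01  ]))]
hammer [(0.85, array([141.2, 206.3]), array([0.5147, 0.3884, 0.01  ])), (0.75, array([360.6, 172.1]), array([ 0.6005, -0.2258,  0.01  ]))]
```

```bash
python3 - <<'E'
import cv2,numpy as np
a=cv2.imread("pics/top0.png")[110:280,110:440];a=cv2.resize(a,None,fx=2.4,fy=2.4,interpolation=cv2.INTER_CUBIC)
cv2.imwrite("pics/top0c.png",a)
E
```

```text
(no output)
```

View pics/top0c.png

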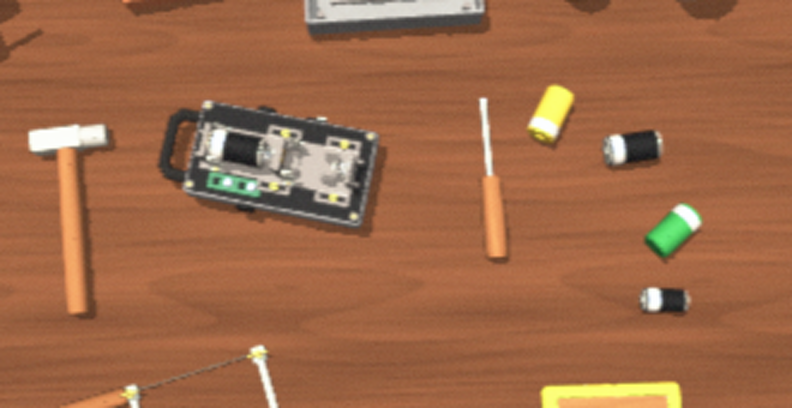

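View pics/side0.png

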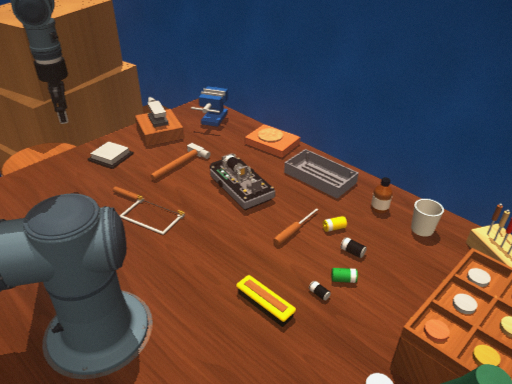

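The top view shows the loose D cell at about full-frame px (374,171). Its silver band faces left, towards the lantern. The lantern is at about (225,178), with its handle to the left and the empty bay to the right, around (248,180). The C cell is at (387,235), and the yellow and green look-alikes sit nearby. I'll stop over the lantern first for a close look.

```bash
python3 -m handwheel '[[[1,-0.98,-0.47,0,0],[1,-0.98,-0.47,0,0],[1,-0.98,-0.47,0,0],[1,-0.98,-0.47,0,0],[1,-0.98,-0.47,0,0],[1,-0.98,-0.47,0,0],[1,-0.98,-0.47,0,0],[1,-0.98,-0.47,0,0],[1,-0.98,-0.47,0,0],[1,-0.98,-0.47,0,0],[1,-0.98,-0.47,0,0],[1,-0.98,-0.47,0,0],[1,-0.98,-0.47,0,0],[1,-0.98,-0.47,0,0],[1,0,0,0,0.5],[1,0,0,0,0.5]]]' | tail -c 500
cat >> h.py <<'E'
def wmodel():
    m=r.camera_model("wrist");return np.array(m["camera_matrix"]),np.array(m["T_tool_cam"])
def wray(px):
    K,T=wmodel();u=(px[0]-K[0,2])/K[0,0];v=(px[1]-K[1,2])/K[1,1];a=np.hypot(u,v)
    return np.array([np.sin(a)*u/max(a,1e-9),np.sin(a)*v/max(a,1e-9),np.cos(a)])
def wplane(px,z,p,M):
    K,T=wmodel();d=M@T[:3,:3]@wray(px);o=p+M@T[:3,3];return o+d*(z-o[2])/d[2]
def wdepth(px,dep,p,M):
    K,T=wmodel();d=wray(px);d=d/d[2]*dep;return p+M@(T[:3,:3]@d+T[:3,3])
def wproj(P,p,M):
    K,T=wmodel();c=T[:3,:3].T@(M.T@(np.asarray(P)-p)-T[:3,3]);a=np.arctan2(np.hypot(c[0],c[1]),c[2]);n=np.hypot(c[0],c[1])
    return np.array([K[0,2]+K[0,0]*a*c[0]/n,K[1,2]+K[1,1]*a*c[1]/n])
E
python3 - <<'E'
from h import *
s,p,M=state();print(s["time"],p,M.round(3),s["joints"]);K,T=wmodel();print(K,T.round(3))
im,d=r.read_camera("wrist");cv2.imwrite("pics/w1.png",im);np.save("w1.npy",d);np.savez("w1p.npz",p=p,M=M)
for n,z in {"bay_mid":.071,"bay_button_end":.071,"bay_spring_end":.071,"clip_mid":.071,"bay_floor":.054,"lantern":0}.items():
    print(n,[(round(x["score"],2),np.round(x["position"],1),wplane(x["position"],z,p,M).round(4)) for x in r.mark_of("wrist",n)[:2]])
E
```

```text
time: 2.65
eef_pos: [0.5347, 0.1622, 0.2312]
tcp_rot: [-0.0, 0.262, 0.965, 0.0]
ft_force: [-0.2, 0.2, 0.3]
opening: 0.0856
finger_force: 0.0
2.65 [0.53469141 0.1621676  0.23124587] [[-0.863  0.505 -0.   ]
 [ 0.505  0.863  0.   ]
 [ 0.     0.    -1.   ]] [1.80869590e-01 3.43682872e-01 3.19453616e-02 1.25906420e+00
 1.26413861e-04 7.10128869e-01]
[[297.31863964   0.         260.83397951]
 [  0.         297.31863964 197.89459674]
 [  0.           0.           1.        ]] [[-0.001 -0.966 -0.259  0.066]
 [ 1.    -0.001 -0.     0.001]
 [-0.    -0.259  0.966 -0.142]
 [ 0.     0.     0.     1.   ]]
bay_mid [(0.63, array([243.2, 235.8]), array([0.5751, 0.1167, 0.071 ]))]
bay_button_end [(0.57, array([272.2, 231.6]), array([0.5868, 0.1466, 0.071 ])), (0.38, array([243.5, 238.9]), array([0.5784, 0.1151, 0.071 ]))]
bay_spring_end [(0.58, array([218.6, 249.4]), array([0.5754, 0.084 , 0.071 ]))]
clip_mid [(0.69, array([259.7, 237.8]), array([0.5862, 0.1312, 0.071 ]))]
bay_floor [(0.64, array([243.8, 234.5]), array([0.5795, 0.1137, 0.054 ]))]
lantern [(0.6, array([273.9, 210.9]), array([0.5881, 0.1514, 0.    ]))]
```

View pics/w1.png

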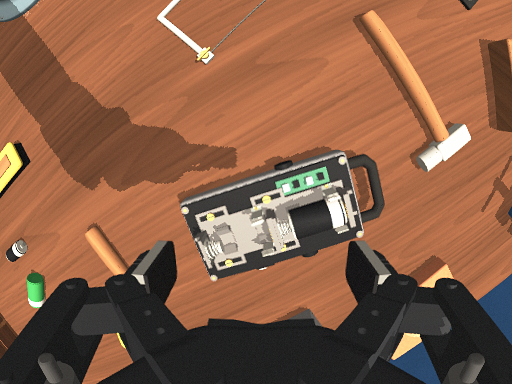

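The wrist view shows the lantern with its handle to the right. The spring of the empty bay is at about (215,240), and the contact wall and clip are at about (265,225). Next I'll fit the lantern pose from depth and rectify the bay.

```bash
cat > rect.py <<'E'
from h import *
z=np.load("w1p.npz");p,M=z["p"],z["M"];d=np.load("w1.npy");im=cv2.imread("pics/w1.png")
o=r.outline_of("wrist","lantern")[0];print(o["score"],o["region"].sum())
v,u=np.nonzero(d>0);
P=np.array([wdepth((a,b),d[b,a],p,M) for a,b in zip(u,v)])
near=(np.hypot(P[:,0]-.59,P[:,1]-.14)<.16)
S=near&(abs(P[:,2]-.046)<.004);print(S.sum(),np.median(P[near&(P[:,2]<.02),2]),np.median(P[S,2]))
g=np.zeros((400,400),np.uint8);q=((P[S,:2]-[.59,.14])*1000+200).astype(int);g[q[:,1].clip(0,399),q[:,0].clip(0,399)]=255
g=cv2.morphologyEx(g,cv2.MORPH_CLOSE,np.ones((7,7)));g=cv2.morphologyEx(g,cv2.MORPH_OPEN,np.ones((21,21)))
c=max(cv2.findContours(g,0,1)[0],key=cv2.contourArea);R_=cv2.minAreaRect(c);print(R_,cv2.boxPoints(R_))
C=np.array(R_[0])/1000-.2+[.59,.14];ang=np.deg2rad(R_[2]);
if R_[1][0]<R_[1][1]: ang+=np.pi/2
if np.sin(ang)<0: ang+=np.pi
print("lantern",C,np.rad2deg(ang))
np.savez("lan.npz",C=C,a=ang)
# rectified at z=.071, frame: lantern x to right
ex=np.array([np.cos(ang),np.sin(ang)]);ey=np.array([-ex[1],ex[0]])
for zz,nm in((.071,"r71"),):
  W,H=800,500;mx=np.zeros((H,W),np.float32);my=mx.copy()
  for i in range(H):
    for j in range(W):
      w=C+ex*(j-400)/4e3+ey*(250-i)/4e3
      mx[i,j],my[i,j]=wproj([w[0],w[1],zz],p,M)
  cv2.imwrite(f"pics/{nm}.png",cv2.remap(im,mx,my,cv2.INTER_CUBIC))
# height map
L=(P[:,:2]-C)
lx,ly=L@ex*1000,L@ey*1000
for n in ["bay_mid"]:
  pass
b=near&(abs(lx)<100)&(abs(ly-0)<50)
for x0 in range(-80,20,3):
  row=[]
  for y0 in range(-30,40,6):
    s=b&(abs(lx-x0)<1.7)&(abs(ly-y0)<3.1);row.append(int(np.percentile(P[s,2],80)*1000) if s.any() else -1)
  print(x0,row)
E
python3 rect.py
```

```text
0.67 16365Traceback (most recent call last):
  File "rect.py", line 5, in <module>
    P=np.array([wdepth((a,b),d[b,a],p,M) for a,b in zip(u,v)])
                ~~~~~~^^^^^^^^^^^^^^^^^^
  File "h.py", line 25, in wdepth
    K,T=wmodel();d=wray(px);d=d/d[2]*dep;return p+M@(T[:3,:3]@d+T[:3,3])
                   ~~~~^^^^
  File "h.py", line 20, in wray
    K,T=wmodel();u=(px[0]-K[0,2])/K[0,0];v=(px[1]-K[1,2])/K[1,1];a=np.hypot(u,v)
        ~~~~~~^^
  File "h.py", line 18, in wmodel
    m=r.camera_model("wrist");return np.array(m["camera_matrix"]),np.array(m["T_tool_cam"])
ValueError: time passes only in moves, steps and waits
```

Too many model calls, so I'll cache the camera model.

```bash
sed -i 's/^def wmodel/import functools\n@functools.cache\ndef wmodel/' h.py; sed -i 's/^o=r.outline.*$//' rect.py; python3 rect.py
```

```text
9199 -0.0008245685158813909 0.04635398758717957
((188.153076171875, 176.55947875976562), (64.40337371826172, 104.58859252929688), 80.27242279052734) [[131.16974 153.65662]
 [234.25458 135.98492]
 [245.13641 199.46234]
 [142.05157 217.13403]]
lantern [0.57815308 0.11655948] 170.27242279052732
-80 [0, 0, 0, 0, 0, 0, 0, 0, 0, 0, 0, 0]
-77 [0, 0, 0, 0, 0, 0, -1, -1, 0, 0, 0, 0]
-74 [-1, -1, -1, -1, -1, -1, -1, -1, -1, -1, -1, 0]
-71 [-1, -1, -1, -1, -1, -1, -1, -1, -1, -1, -1, -1]
-68 [-1, -1, -1, -1, -1, -1, -1, -1, -1, -1, -1, -1]
-65 [-1, -1, -1, -1, -1, 29, 30, -1, -1, -1, -1, -1]
-62 [-1, -1, -1, 33, 33, 30, 30, -1, -1, -1, -1, -1]
-59 [-1, -1, -1, 34, 34, 34, 34, 33, -1, -1, -1, -1]
-56 [-1, -1, -1, -1, -1, -1, -1, -1, -1, -1, -1, -1]
-53 [45, 45, 45, 45, 44, 45, 45, 45, 44, 44, 45, 45]
-50 [45, 45, 45, 45, 45, 45, 45, 45, 45, 45, 46, 45]
-47 [45, 45, 45, 45, 45, 45, 46, 45, 45, 45, 46, 45]
-44 [45, 45, 45, 46, 45, 45, 45, 45, 46, 45, 45, 46]
-41 [48, 48, 48, 45, 46, 45, 45, 45, 45, 45, 45, 45]
-38 [51, 48, 48, -1, 45, 45, 45, 45, 48, 49, 48, 48]
-35 [52, 48, -1, -1, 45, 45, 45, 46
[... 258 characters left out ...]
 48, 48, 48, 48, 48, 48]
-17 [82, 80, 80, 78, 48, 48, 47, 48, 59, 59, 56, 48]
-14 [82, 58, 58, 58, 48, 48, 48, 48, 59, 59, 59, -1]
-11 [82, 56, 56, 55, 49, 48, 48, 48, 57, 58, 57, -1]
-8 [82, 50, 51, 50, 48, 48, 48, 48, 54, 55, 60, 73]
-5 [82, 50, 50, 49, 48, 48, 48, 48, 50, 50, 74, 75]
-2 [82, 50, 50, 50, 48, 48, 48, 48, 50, 50, 76, 78]
1 [82, 50, 51, 50, 48, 48, 48, 48, 50, 50, 77, 77]
4 [82, 50, 50, 49, 48, 48, 48, 48, 50, 50, 76, 77]
7 [82, 56, -1, 48, 48, 48, 48, 48, 55, 55, 74, 75]
10 [82, 58, -1, 49, 48, 48, 48, 50, 57, 57, 57, 48]
13 [82, 60, -1, 48, 48, 48, 48, 50, 59, 59, 59, 49]
16 [79, 84, 85, 78, 48, 48, 48, 48, 58, 58, 58, 48]
19 [48, 75, 76, 57, 48, 48, 48, 48, 48, 48, 49, 48]
```

View pics/r71.png

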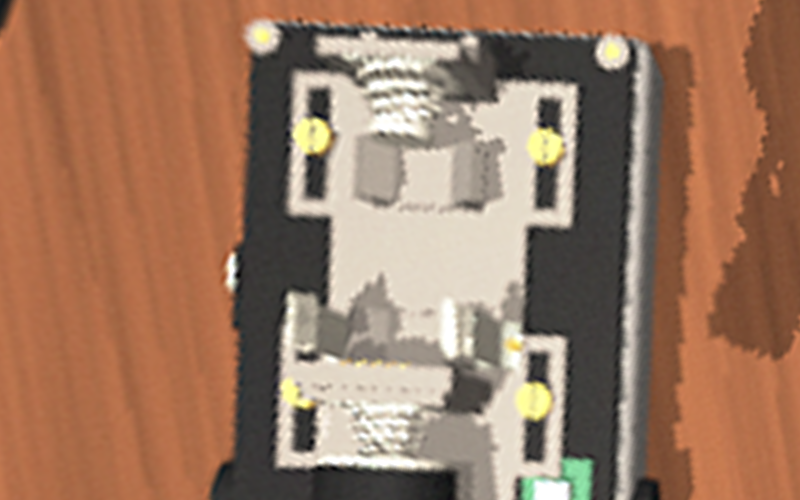

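The rectified bay shows the spring wall at the top (about y=45) and the spring disc's lower edge at about (400,135). The clip leaves are at (300,320) and (460,320), and the contact wall is at about y=382. The lantern is turned about 2° more than my fit. I'll measure the walls from depth.

```bash
cat > bay.py <<'E'
from h import *
z=np.load("w1p.npz");p,M=z["p"],z["M"];d=np.load("w1.npy")
v,u=np.nonzero(d>0);P=np.array([wdepth((a,b),d[b,a],p,M) for a,b in zip(u,v)])
near=np.hypot(P[:,0]-.578,P[:,1]-.1166)<.12;P=P[near]
O=np.array([.578,.1166])
def fr(a): 
    a=np.deg2rad(a);ex=np.array([np.cos(a),np.sin(a)]);ey=np.array([-ex[1],ex[0]]);L=(P[:,:2]-O)*1000;return L@ex,L@ey,ex,ey
# wall orientation by PCA of top points
for a in (78.1,):
    X,Y,ex,ey=fr(a);H=P[:,2]*1000
    for nm,s in (("contact top",(abs(H-83)<2.0)&(X>8)&(X<40)&(abs(Y)<45)),("spring top",(abs(H-82)<2)&(X<-20)&(abs(Y)<45)),("clip",(H>85)&(X>-5)&(X<35))):
        q=np.c_[X[s],Y[s]];k=np.polyfit(q[:,1],q[:,0],1)
        print(nm,s.sum(),"X",np.percentile(q[:,0],[3,50,97]).round(1),"Y",np.percentile(q[:,1],[3,50,97]).round(1),"slope deg",np.rad2deg(np.arctan(k[0])).round(2))
    s=(H>58)&(H<80)&(X<-8)&(X>-60)&(abs(Y)<45)
    print(np.c_[X,Y,H][s][::6].round(0).astype(int).tolist())
    s=(abs(H-83)<2.0)&(X>8)&(X<40);g=P[s]
E
python3 bay.py
```

```text
contact top 284 X [16.9 32.9 38.6] Y [-19.6  -3.4  16.8] slope deg 8.05
spring top 122 X [-48.7 -46.  -42.2] Y [-16.3  -0.1  14.6] slope deg 0.9
clip 9625 X [-4.2 17.4 34.3] Y [64.2 74.9 79.6] slope deg -26.02
[[-18, 16, 59], [-24, 15, 58], [-17, 13, 59], [-19, 13, 61], [-28, 14, 59], [-21, 12, 60], [-27, 13, 61], [-30, 12, 60], [-47, 16, 60], [-45, 14, 60], [-53, 13, 60], [-45, 12, 63], [-52, 12, 61], [-45, 10, 61], [-48, 15, 74], [-45, 10, 63], [-46, 15, 77], [-45, 7, 60], [-46, 11, 71], [-36, 8, 71], [-27, 5, 70], [-45, 5, 61], [-36, 4, 65], [-27, 4, 72], [-45, 4, 62], [-37, 2, 64], [-27, 4, 73], [-45, 5, 68], [-37, 1, 64], [-27, 3, 75], [-45, 4, 69], [-35, 4, 75], [-28, 0, 72], [-45, 1, 63], [-37, -2, 62], [-28, -2, 70], [-45, 0, 65], [-33, 1, 75], [-28, -2, 71], [-45, 0, 68], [-38, -4, 63], [-28, -1, 76], [-16, -14, 59], [-39, 2, 79], [-35, -6, 65], [-27, -7, 68], [-18, -14, 59], [-41, -6, 63], [-29, -2, 78], [-24, -14, 59], [-17, -16, 59], [-41, -7, 64], [-28, -5, 76], [-24, -14, 60], [-17, -17, 60], [-36, -3, 77], [-28, -8, 74], [-25, -15, 60], [-44, -1, 79], [-35, -5, 77], [-28, -16, 59], [-45, -7, 69], [-37, -9, 71], [-45, -12, 62], [-45, -10, 69], [-44, -7, 78], [-57, -13, 61], [-43, -10, 75], [-44, -11, 75], [-46, -18, 64], [-45, -15, 74], [-45, -17, 76]]
```

Bay middle M is at about (0.5788, 0.1158) and the lantern's x axis points at about 77.8°. Next, on to the cell.

```bash
python3 -m handwheel '[[[1,0,0,0.25,1],[1,0,0,0.25,1],[1,0,0,0.25,1],[1,0,0,0.25,1],[1,0,0,0.25,1],[1,0,0,0.25,1],[1,0,0,0.25,1],[1,0,0,0.25,1],[1,0,0,0,0.4],[1,-1,-0.21,0,0],[1,-1,-0.21,0,0],[1,-1,-0.21,0,0],[1,-1,-0.21,0,0],[1,-1,-0.21,0,0],[1,-1,-0.21,0,0],[1,-1,-0.21,0,0],[1,-1,-0.21,0,0],[1,-1,-0.21,0,0],[1,-1,-0.21,0,0],[1,-1,-0.21,0,0]]]' | head -3
python3 -m handwheel '[[[1,-1,-0.21,0,0],[1,-1,-0.21,0,0],[1,-0.7,-0.21,0,0],[1,0,0,0,0],[1,0,0,0,0]]]'
cat > cell.py <<'E'
from h import *
s,p,M=state();print(s["time"],p,M.round(3))
im,d=r.read_camera("wrist");cv2.imwrite("pics/w2.png",im);np.save("w2.npy",d);np.savez("w2p.npz",p=p,M=M)
for n in ("cell_center","cell_button","cell_flat"):
    print(n,[(round(x["score"],2),np.round(x["position"],1),wplane(x["position"],.017,p,M).round(4)) for x in r.mark_of("wrist",n)[:3]])
v,u=np.nonzero(d>0);k=(abs(u-260)<140)&(v>60);u,v=u[k],v[k];P=np.array([wdepth((a,b),d[b,a],p,M) for a,b in zip(u,v)])
S=(np.hypot(P[:,0]-.6006,P[:,1]+.2517)<.06)&(P[:,2]>.012)&(P[:,2]<.06);
g=P[S];c=im[v[S],u[S]].max(axis=1).astype(int)-im[v[S],u[S]].min(axis=1)
g=g[c<60]
print(len(g),"ztop",np.percentile(g[:,2],98))
pts=(g[:,:2]*1e4).astype(np.float32);R_=cv2.minAreaRect(pts);print(np.array(R_[0])/1e4,np.array(R_[1])/1e4,R_[2])
t=g[g[:,2]>.026];t=t[:,:2];w=np.linalg.svd(t-t.mean(0))[2][0];print("axis",np.rad2deg(np.arctan2(w[1],w[0])),t.mean(0))
L=(g[:,:2]-t.mean(0))@w;print(np.percentile(L,[1,99]),"mid",t.mean(0)+w*np.percentile(L,[1,99]).mean())
E
python3 cell.py
```

```text
time: 5.55
eef_pos: [0.5901, -0.1709, 0.1718]
tcp_rot: [0.0, 0.564, 0.826, 0.0]
time: 6.18
eef_pos: [0.6014, -0.2514, 0.1713]
tcp_rot: [-0.0, 0.564, 0.826, 0.0]
ft_force: [-0.1, 0.1, -0.3]
opening: 0.0852
finger_force: 0.0
6.175 [ 0.60141198 -0.25140707  0.17131602] [[-0.364  0.931 -0.   ]
 [ 0.931  0.364  0.001]
 [ 0.001  0.    -1.   ]]
cell_center [(0.97, array([332.2, 121.8]), array([ 0.644 , -0.1637,  0.017 ])), (0.92, array([160.8, 187. ]), array([ 0.5027, -0.2908,  0.017 ])), (0.91, array([259.5, 184.5]), array([ 0.5996, -0.2507,  0.017 ]))]
cell_button [(0.93, array([309.5,  96.4]), array([ 0.6131, -0.1492,  0.017 ])), (0.79, array([266.9, 160.3]), array([ 0.5975, -0.2248,  0.017 ])), (0.78, array([174.2, 219.4]), array([ 0.5272, -0.32  ,  0.017 ]))]
cell_flat [(0.85, array([152.2, 161.7]), array([ 0.4855, -0.2682,  0.017 ])), (0.64, array([251. , 214.4]), array([ 0.6029, -0.2838,  0.017 ])), (0.6, array([346.3, 146.3]), array([ 0.6676, -0.1808,  0.017 ]))]
1963 ztop 0.03377677817571921
[ 0.60006714 -0.25327815] [0.03390442 0.06087068] 6.425691604614258
axis -83.01295553802737 [ 0.60002988 -0.25330553]
[-0.02906809  0.02974345] mid [ 0.60007096 -0.25364071]
```

View pics/w2.png

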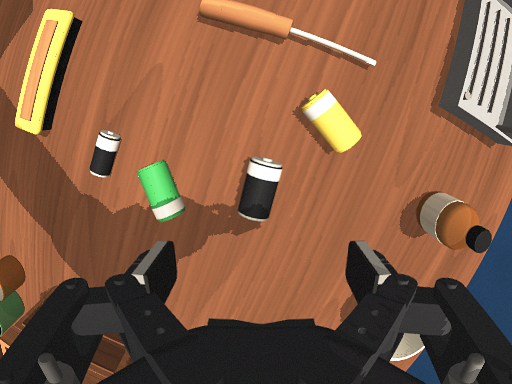

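The cell lies at about (260,188) with its band up (button) at (264,160). Its axis is at 97° and its centre is at (0.600, -0.2535). Now turn, descend and grasp.

```bash
python3 -m handwheel '[[[1,0,0,0.5,1],[1,0,0,0.5,1],[1,0,0,0.5,1],[1,-0.03,-0.05,0.5,0.14],[1,0,0,0.9,0],[1,0,0,0.9,0],[1,0,0,0.9,0],[1,0,0,0.65,0],[1,0,0,0.3,0],[1,0,0,0,0],[0,0,0,0,0],[0,0,0,0,0],[0,0,0,0,0],[0,0,0,0,0],[0,0,0,0,0],[0,0,0,0,0]]]' 25
```

```text
time: 8.38
eef_pos: [0.6006, -0.2536, 0.0026]
tcp_rot: [0.001, 0.663, 0.749, 0.0]
ft_force: [-1.9, 1.0, 6.4]
opening: 0.0328
finger_force: 25.0
```

```bash
python3 -m handwheel '[[[0,0,0,-0.4,0],[0,0,0,-0.9,0],[0,0,0,-0.9,1],[0,0,0,-0.9,1],[0,0,0,-0.9,1],[0,0,0,0,1],[0,0.93,-0.25,0,0.19],[0,0.93,-0.25,0,0],[0,0.93,-0.25,0,0],[0,0.93,-0.25,0,0],[0,0.93,-0.25,0,0],[0,0.93,-0.25,0,0],[0,0.93,-0.25,0,0],[0,0.93,-0.25,0,0],[0,0.93,-0.25,0,0],[0,0.93,-0.25,0,0],[0,0.93,-0.25,0,0],[0,0.93,-0.25,0,0],[0,0.93,-0.25,0,0],[0,0,0,0,0]]]'
cat > look.py <<'E'
from h import *
import sys
n=sys.argv[1]
s,p,M=state();print(s["time"],p,M.round(3)[:2],s["ft_force"],s["opening"])
im,d=r.read_camera("wrist");np.savez(f"{n}.npz",p=p,M=M,d=d)
c=cv2.resize(im[60:384,110:410],None,fx=1.8,fy=1.8,interpolation=cv2.INTER_CUBIC);cv2.imwrite(f"pics/{n}.png",c)
MM=np.array([.5788,.1158]);a=np.deg2rad(77.8);ex=np.array([np.cos(a),np.sin(a)]);ey=np.array([-ex[1],ex[0]])
v,u=np.nonzero(d>0);k=(abs(u-260)<120);u,v=u[k],v[k];P=np.array([wdepth((i,j),d[j,i],p,M) for i,j in zip(u,v)])
X=(P[:,:2]-MM)@ex*1e3;Y=(P[:,:2]-MM)@ey*1e3;H=P[:,2]*1e3
print("TCP in bay",((p[:2]-MM)@ex*1e3).round(1),((p[:2]-MM)@ey*1e3).round(1),"z-71",(p[2]*1e3-71).round(1))
for x0 in range(-54,56,3):
    s=(abs(X-x0)<1.5)&(abs(Y)<4);print(x0,s.sum(),np.percentile(H[s]-71,[10,50,90]).round(0).astype(int) if s.sum() else "")
E
python3 look.py w3
```

```text
time: 10.88
eef_pos: [0.5811, 0.1237, 0.1219]
tcp_rot: [-0.0, 0.778, 0.629, -0.0]
ft_force: [-0.5, -0.7, -1.0]
opening: 0.0332
finger_force: 25.3
10.875 [0.58114482 0.1236553  0.12187301] [[ 0.21   0.978 -0.   ]
 [ 0.978 -0.21   0.   ]] [-0.54298834 -0.74760172 -0.95302342] 0.03319097427649225
TCP in bay 8.2 -0.6 z-71 50.9
-54 0 
-51 0 
-48 0 
-45 0 
-42 0 
-39 0 
-36 0 
-33 0 
-30 0 
-27 0 
-24 0 
-21 0 
-18 4 [80 80 80]
-15 69 [80 81 82]
-12 88 [80 81 82]
-9 82 [80 81 82]
-6 93 [80 81 82]
-3 95 [80 81 82]
0 105 [80 81 82]
3 100 [80 81 82]
6 108 [80 81 82]
9 107 [80 81 82]
12 117 [80 81 82]
15 116 [80 81 82]
18 585 [ 81 130 145]
21 1679 [126 138 147]
24 124 [81 81 82]
27 133 [81 81 82]
30 156 [12 81 82]
33 206 [11 81 82]
36 397 [11 74 81]
39 218 [10 65 69]
42 101 [-22  -6   9]
45 46 [-23 -15   8]
48 45 [-23   6   8]
51 32 [4 6 7]
54 52 [14 15 16]
```

View pics/w3.png

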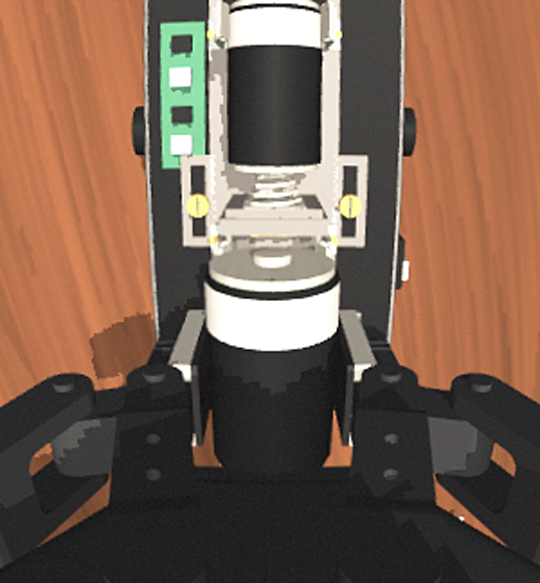

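The cell is held level and square. The button is at about (270,258) in the crop, just this side of the contact wall at (285,225). Lowering now so the button end rests on the wall top and the cell tilts in the pads.

```bash
python3 -m handwheel '[[[0,-0.1,0,0.9,0],[0,0,0,0.2,0],[0,0,0,0.1,0],[0,0,0,0.1,0]]]' 20
python3 -m handwheel '[[[0,0,0,0.1,0],[0,0,0,0.1,0],[0,0,0,0,0]]]'
python3 -m handwheel '[[[0,0,0,0.1,0],[0,0,0,0,0]]]'
```

```text
time: 11.42
eef_pos: [0.5814, 0.1181, 0.0841]
tcp_rot: [0.001, 0.779, 0.627, 0.0]
ft_force: [-3.8, -2.7, 7.7]
opening: 0.0328
finger_force: 26.2
time: 11.8
eef_pos: [0.5815, 0.1171, 0.079]
tcp_rot: [0.002, 0.779, 0.627, -0.0]
ft_force: [-4.0, -5.5, 8.3]
opening: 0.033
finger_force: 27.3
time: 12.05
eef_pos: [0.5815, 0.1169, 0.0761]
tcp_rot: [0.002, 0.779, 0.627, -0.0]
ft_force: [-4.4, -6.0, 9.2]
opening: 0.0337
finger_force: 28.2
```

```bash
python3 look.py w4 | sed -n '1,4p;20,40p'
```

```text
12.05 [0.58154962 0.11689098 0.07612951] [[ 0.214  0.977  0.002]
 [ 0.977 -0.214 -0.004]] [-4.39823386 -6.02378953  9.23122456] 0.033697716815136676
TCP in bay 1.6 -2.5 z-71 5.1
-54 0 
-6 89 [35 36 37]
-3 86 [36 36 37]
0 97 [37 37 38]
3 95 [37 38 39]
6 105 [38 39 40]
9 104 [39 40 40]
12 788 [ 41  89 100]
15 1401 [ 82  93 101]
18 121 [41 42 42]
21 161 [41 42 43]
24 222 [38 41 42]
27 271 [30 34 38]
30 332 [15 26 31]
33 120 [10 11 13]
36 115 [10 11 12]
39 147 [-5 10 11]
42 131 [-23  -2   9]
45 104 [-23   6   8]
48 69 [-23   7   8]
51 58 [-6  6  7]
54 92 [14 15 16]
```

View pics/w4.png

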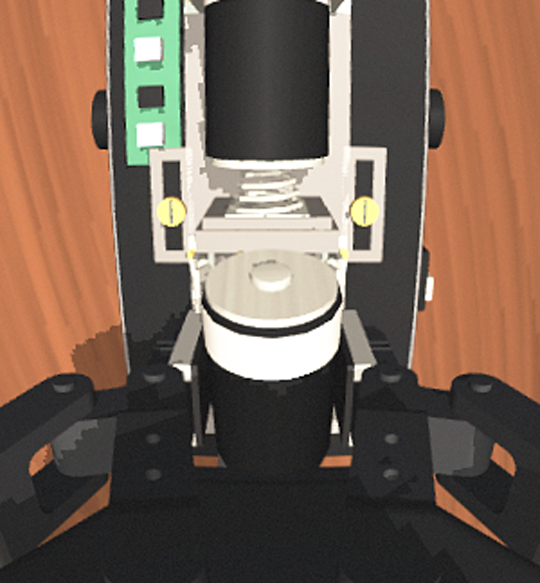

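The cell is tilted about 14°, with the button up at (270,275) and the shoulder bearing on the wall face. Next I shift it towards the spring and lower further.

```bash
python3 -m handwheel '[[[0,-0.1,-0.05,0,0],[0,-0.05,0,0.1,0],[0,0,0,0.07,0]]]'
python3 -m handwheel '[[[0,-0.05,0,0.1,0],[0,0,0,0,0]]]'; python3 look.py w5 | sed -n '1,4p;20,40p'
```

```text
time: 12.48
eef_pos: [0.5797, 0.1154, 0.0694]
tcp_rot: [0.0, 0.779, 0.628, 0.001]
ft_force: [0.2, 3.6, 1.7]
opening: 0.0332
finger_force: 27.3
time: 12.72
eef_pos: [0.5797, 0.1141, 0.0661]
tcp_rot: [0.0, 0.779, 0.628, 0.002]
ft_force: [2.7, 4.5, 2.2]
opening: 0.0331
finger_force: 27.4
12.725 [0.57971939 0.11408313 0.06612645] [[ 0.212  0.977  0.003]
 [ 0.977 -0.212  0.002]] [2.70319462 4.4675183  2.24311361] 0.033053380146757634
TCP in bay -1.5 -1.3 z-71 -4.9
-54 0 
-6 88 [26 27 27]
-3 91 [26 27 28]
0 97 [27 28 28]
3 107 [28 29 29]
6 103 [29 29 30]
9 1632 [69 81 90]
12 555 [31 82 91]
15 123 [31 31 32]
18 152 [31 32 33]
21 205 [29 31 32]
24 274 [20 24 28]
27 331 [ 4 16 21]
30 35 [10 11 13]
33 116 [10 11 12]
36 126 [10 11 12]
39 146 [ 8 10 11]
42 184 [-23  -6   9]
45 102 [-23  -9   8]
48 90 [-23   6   8]
51 57 [5 6 7]
54 114 [14 15 16]
```

```bash
python3 -m handwheel '[[[0,-0.03,0,0.1,0],[0,0,0,0.1,0],[0,0,0,0,0]]]'; python3 look.py w6 | sed -n '1,4p;20,34p'
```

```text
time: 13.15
eef_pos: [0.5801, 0.1137, 0.0615]
tcp_rot: [0.0, 0.778, 0.628, 0.003]
ft_force: [-0.2, 5.1, 9.8]
opening: 0.033
finger_force: 28.1
13.15 [0.58011036 0.11369858 0.06148696] [[ 0.212  0.977  0.004]
 [ 0.977 -0.212  0.003]] [-0.2469591   5.0797447   9.80339385] 0.03303540821843473
TCP in bay -1.8 -1.7 z-71 -9.5
-54 0 
-6 90 [21 22 23]
-3 97 [22 23 23]
0 90 [23 23 24]
3 112 [23 24 25]
6 108 [24 25 26]
9 1949 [65 77 86]
12 246 [26 69 86]
15 129 [26 27 28]
18 157 [26 27 28]
21 230 [23 26 27]
24 241 [16 18 22]
27 272 [ 2 12 16]
30 50 [10 11 11]
33 132 [10 11 12]
36 139 [10 11 12]
```

The flat end is nested against the spring and the button is raised but below the wall's top edge. Now release, rise and shut the fingers over the button end.

```bash
python3 -m handwheel '[[[0.6,0,0,0,0],[0.6,0,0,0,0],[0.6,0,0,0,0],[0.6,0,0,-0.5,0],[0.6,0,0,-1,0],[0,0.2,0,-0.6,0],[0,0.5,-0.03,0,0],[0,0,0,0,0],[0,0,0,0,0],[0,0,0,0,0]]]'; python3 look.py w7 | sed -n '1,40p'
```

```text
time: 14.45
eef_pos: [0.581, 0.1329, 0.1218]
tcp_rot: [-0.0, 0.779, 0.627, -0.001]
ft_force: [0.7, -0.2, -1.1]
opening: -0.0003
finger_force: 0.0
14.45 [0.58097839 0.13288829 0.12181295] [[ 0.213  0.977 -0.002]
 [ 0.977 -0.213 -0.   ]] [ 0.69299415 -0.20792647 -1.0682282 ] -0.00027755117071338165
TCP in bay 17.2 1.5 z-71 50.8
-54 0 
-51 0 
-48 0 
-45 0 
-42 0 
-39 0 
-36 0 
-33 0 
-30 0 
-27 0 
-24 0 
-21 0 
-18 0 
-15 0 
-12 0 
-9 0 
-6 0 
-3 0 
0 0 
3 0 
6 8 [87 96 97]
9 78 [ 87  88 101]
12 115 [ 87  97 100]
15 100 [87 96 99]
18 130 [27 88 98]
21 176 [26 86 97]
24 239 [ 17  87 100]
27 663 [ 13 125 144]
30 2492 [ 70 133 146]
33 193 [ 11 123 135]
36 234 [ 11 121 131]
39 86 [-18  10  11]
42 75 [-9  0 10]
45 59 [-23  -7   8]
48 39 [-8  6  8]
51 32 [-5  6  7]
54 39 [14 15 16]
```

View pics/w7.png

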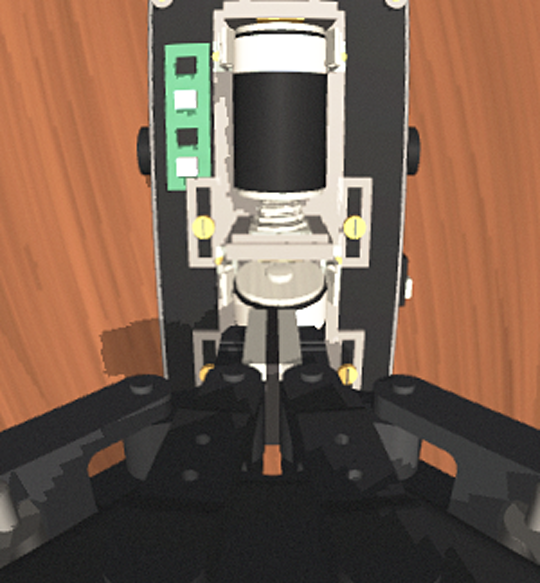

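The cell rests tilted with its button at about (280,277), behind the wall and on the clip leaves. Pressing down now.

```bash
python3 -m handwheel '[[[0,0.05,0.06,0.4,0],[0,0,0,0.35,0],[0,0,0,0.1,0],[0,0,0,0.1,0],[0,0,0,0.1,0]]]'
python3 -m handwheel '[[[0,0,0,0.07,0],[0,0,0,0.07,0],[0,0,0,0,0]]]'
```

```text
time: 15.12
eef_pos: [0.5856, 0.136, 0.0927]
tcp_rot: [-0.0, 0.778, 0.628, 0.003]
ft_force: [0.5, 4.4, 7.0]
opening: -0.0003
finger_force: 3.2
time: 15.5
eef_pos: [0.5842, 0.1343, 0.0879]
tcp_rot: [0.0, 0.779, 0.627, 0.001]
ft_force: [-1.3, 1.5, 7.4]
opening: 0.0002
finger_force: 3.8
```

```bash
python3 -m handwheel '[[[0,0,0,0.05,0],[0,0,0,0.05,0],[0,0,0,0,0]]]'
python3 -m handwheel '[[[0,0,0,-0.7,0],[0,0,0,-1,0],[0,-0.9,0,-1,0],[0,-0.9,0,-1,0],[0,-0.9,0,0,0],[0,0,0,0,0]]]'; python3 look.py w8 | sed -n '1,40p'
```

```text
time: 15.88
eef_pos: [0.5845, 0.1343, 0.0876]
tcp_rot: [0.001, 0.779, 0.627, 0.001]
ft_force: [-7.7, 1.5, 23.0]
opening: -0.0001
finger_force: 11.6
time: 16.62
eef_pos: [0.5657, 0.0533, 0.1946]
tcp_rot: [-0.0, 0.78, 0.626, -0.001]
ft_force: [-0.1, 0.3, -0.7]
opening: 0.0001
finger_force: 0.0
16.625 [0.56574016 0.05328773 0.19464414] [[ 0.216  0.976 -0.001]
 [ 0.976 -0.216 -0.001]] [-0.07266958  0.27555398 -0.6533211 ] 0.0001292547882360492
TCP in bay -63.9 -0.4 z-71 123.6
-54 593 [160 198 217]
-51 2431 [145 206 219]
-48 43 [ 10 188 190]
-45 38 [ 9 10 65]
-42 60 [-23  -7   9]
-39 19 [-7  8  9]
-36 18 [-6  5  7]
-33 18 [6 7 7]
-30 27 [14 15 16]
-27 31 [15 16 17]
-24 31 [15 16 17]
-21 36 [15 16 17]
-18 27 [15 16 16]
-15 36 [15 16 17]
-12 27 [15 16 17]
-9 36 [15 16 16]
-6 27 [15 16 17]
-3 36 [15 16 17]
0 36 [15 16 17]
3 30 [15 16 16]
6 39 [15 16 17]
9 30 [15 16 16]
12 40 [15 16 17]
15 31 [15 16 17]
18 39 [15 16 17]
21 39 [15 16 17]
24 31 [14 16 17]
27 30 [14 15 17]
30 38 [ 3 11 12]
33 31 [10 11 12]
36 30 [10 11 12]
39 35 [ 9 10 11]
42 13 [ 8  9 10]
45 18 [-9  0  9]
48 36 [-23   5   8]
51 33 [-22  -5   6]
54 75 [-3 12 16]
```

View pics/w8.png

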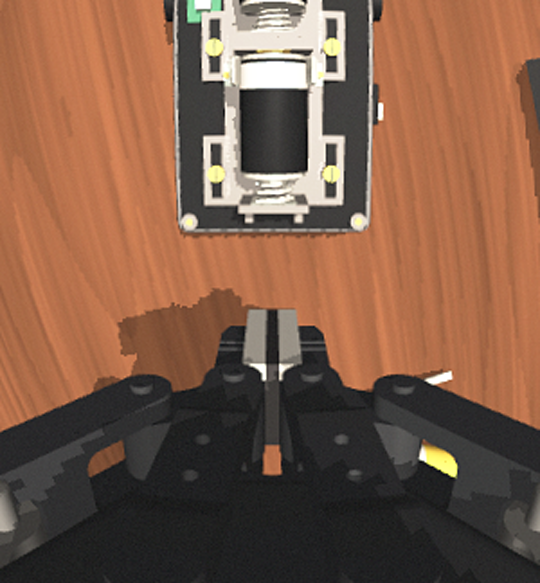

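The cell lies level and fully home, its top 16–17 mm above the bay axis all along. The clip leaves are over the band at (275,75), the spring is in place at (275,185), and the robot is clear of it.

```bash
python3 -c "
from station import r
print(r.close_job())"
```

```text
the job is handed in; nothing more can be done
None
```

The D cell is in the empty bay, level and fully home, with its flat end on the spring and the button end snapped under the clip; the C cell, screwdriver and hammer were not touched, and I handed the job in at about 17 s.

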